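# Dispense malt biscuits into the dipper cup

### The arm

A 7-joint arm with a two-finger parallel gripper is mounted at the origin on the work surface. World frame = base frame: x ahead of the robot, y to its left, z up, the work surface at z = 0. Lengths are in m, angles in degrees, forces in N, time in s.
With the tool pointing down it reaches from about 0.425 to 0.875 m from the base axis. Payload 4.7 kg.
Tool frame: the origin (TCP) lies midway between the tips of the shut fingers; the grasp point (between the pads) lies 19 mm behind it; z points along the fingers, y is the direction in which the jaws open and shut (so a half turn about z gives the same grasp; the last joint's range is limited). The gripper opens to 87 mm and grips with 3 to 60 N. Pads are 19 mm wide; open, the fingers measure 117 mm over their backs; the gripper's body (75 mm by 190 mm) begins 51 mm behind the grasp point.
Start: joints at [-69.838, 18.392, -4.016, 83.108, 1.295, 78.541, -3.26], TCP at [0.215, 0.613, 0.223] pointing down, gripper open.
Joint ranges: [-163.93, 163.93], [-17.29, 119.83], [-79.2, 71.16], [3.27, 140.29], [-89.18, 269.18], [5.43, 117.66], [-154.24, 154.24]. Speed limits (degrees/s): [147.25, 147.25, 180, 180, 180, 180, 180].

### API

Orientations are given as [roll, pitch, yaw] about the fixed x, y, z axes, in that order (R = Rz(yaw) Ry(pitch) Rx(roll)).
In Python, from cell import env gives the robot as it stands. The module is installed in compiled form; this text tells all that it offers.
- The arm moves only by the tool servo_tool, never from a script. Its argument "plan" is a list of rows, each a list of 3 entries, a list of its own where there are three numbers: the opening, from 0 (shut) to 1 (fully open), then the shift along the tool's x, y, z in cm, then the turn, a rotation vector about the tool's x, y, z in degrees. A call has 1 to 20 rows; each row shifts and turns the pose as measured when the row begins, along the tool's axes as they then stand; what a row does not reach is not made up. A row lasts 1/12 s, in which the tool goes at most 41.7 mm and 7.16 degrees, less where a joint would pass 70% of its speed; a pose out of reach is approached as far as the arm can. A call is refused whole if a number of a shift passes 4.17 or a number of a turn 7.16, either way. A call with a gripper value outside its range is refused whole. The fingers move at their own pace and stop on an object; "force" is the grip in N (left out, the last holds). Time passes only in rows, so rows that do not move let the fingers close. It gives the time, the measured TCP pose, the force and the opening at its end, in the units of the state.
- env.get_obs(): the state, without advancing time (a new reading comes with each control period).
- env.read_camera(name): name is "scene" or "side" or "wrist"; returns a dict with "image" (400x640x3 uint8, blue, green, red), "fx", "fy", "cx", "cy" (pixels), "rvec" (rotation vector, rad) and "tvec" (3), from world to camera coordinates, as OpenCV has them; the wrist camera has in their place "T_tool_cam" (4x4, takes a point from camera to tool coordinates, whose origin is the TCP and whose axes are the flange's). Camera axes: x right, y down, z forward; pixel columns grow to the right and rows downward; lengths in m; the calibration is good to about 2 mm. A picture is of the moment at which its call begins: read the wrist's pose just before it. There is no depth.
- env.sign_off(): hands the job in, once; it reports no verdict.
The state is a dict: "time_s": time; "qpos": joint angles; "joint_velocities": joint speeds; "effort": joint torques, N m; "tool_pos": TCP position; "tool_rot": TCP orientation; "force": force on the tool from outside, world axes, zero at the start; "wrist_torque": the same for the moment, N m; "grip_width": finger opening in m.
Only numpy, scipy, OpenCV 4.12 (cv2) and the standard library are available. Lean on these libraries where they do the work, as an engineer would, in place of code of your own. Each camera call takes 0.05 s, during which the arm holds its last target. There are 200 camera calls.

### The job

Fetch a serving of malt biscuits: slide the long-handled steel dipper cup onto the ring under the dispenser's spout, then pull the mint spout cap fully out by its black tab so that all three biscuits drop into the cup. Press the cap back on until it is fully home, and only then slide the filled cup onto the round blue mat and leave it standing there upright, with the biscuits in it. Do not shove the tumbler, the mixing cup, the sugar bowl or the spoon about.

Things in the scene. Friction and masses are not known exactly. Their poses are not given: they have to be found in the camera images.
- dispenser: cream dispenser, fixed. Origin: on the counter, centre of the painted mint disc with cream rim (116 mm) below the spout. In its frame the chute (50 mm wide inside) rises 35 degrees towards +y from its lip at y = +30 mm, 128 mm high. Wall tops: 183 mm high at the mouth, 205 mm 30 mm behind it, 285 mm at y = +165 mm. Foot, column and jar (425 mm high): y = +130 to +290 mm, 160 mm wide.
- cap (a joint): travel in m of the mint spout cap along the dispenser's -y, level: 0 = fully home, 0.080 = fully out. Stays where left; takes about 7 N. Home, its face plate (80 mm wide, 8 mm thick, 120 to 196 mm high) spans dispenser y = +18 to +26 mm; side skirts, 80 mm over their outsides, 120 to 170 mm high, reach 85 mm back from it. With it out, biscuits drop between lip and face plate.
- cap_tab (a point): centre of the top edge of the black upright tab on the cap, 259 mm high: a plate 56 mm wide (dispenser x), 8 mm thick (dispenser y), free on both sides from 205 mm high to its top. Moves with the cap.
- dipper: round steel dipper cup, loose, 350 g: origin at the centre of its underside, z up; 104 mm across the rim, 86 mm at the foot, 80 mm high, wall 4 mm. A straight black handle points along its own -x, from 49 to 152 mm from the axis, 14 mm wide (y), 12 mm thick, 58 to 70 mm above the counter.
- dipper_grip (a point): middle of the dipper's handle, 105 mm from the cup's axis, 64 mm above the counter
- mat: flat round blue mat with white edge, 150 mm across, 1.6 mm thin, painted on the counter (nothing catches on it); origin at its centre
- biscuit0: brown malt biscuit block, 42 x 34 x 24 mm, 30 g, loose; origin at its centre; starts lowest in the row of three in the chute
- biscuit1: brown malt biscuit block, 42 x 34 x 24 mm, 30 g, loose; origin at its centre; starts in the middle in the row of three in the chute
- biscuit2: brown malt biscuit block, 42 x 34 x 24 mm, 30 g, loose; origin at its centre; starts highest in the row of three in the chute
- tumbler: bystander: thick glass malt tumbler, 76 mm across, 140 mm high; origin at the centre of its underside
- mixing_cup: bystander: ribbed steel mixing cup, 96 mm across, 168 mm high; origin at the centre of its underside
- sugar_bowl: bystander: mint ceramic sugar bowl with lid, 96 mm across, 108 mm high; origin at the centre of its underside
- soda_spoon: bystander: steel soda spoon, 200 mm long along its own x, lying flat; origin at its middle, underneath

How it is judged:
By the outcome, as a careful person would: the job done as asked, in the order asked, and still so for the second after the job is handed in, with the robot touching nothing.
It also fails if it takes over 72 s, if anything falls off the work surface, if the arm or the gripper's body presses on something with over 40 N, if the wrist force passes 120 N, or if a joint passes its speed limit or range.

## Working session

There is one attempt and no reset: what is moved stays moved. The work goes in short steps, Python scripts to look and compute and a tool call to move; the robot and the scene stay as the last step left them, time stands still between calls to the robot, and variables do not carry over. Pictures are saved under pics/ and viewed, about 8 in all and at most 12, crops included, and the job is handed in when it is done.

Besides the shell and the picture viewer there is one more tool, called in YAML: its name, and indented under it one key for each argument. servo_tool: Moves the arm, as the interface text tells. Its arguments: {"type":"object","properties":{"plan":{"type":"array"},"force":{"type":"number"}},"required":["plan"]}

```bash
mkdir -p pics; cat > h.py <<'E'
import numpy as np, cv2
from cell import env
from scipy.spatial.transform import Rotation as R
def cam(n):
    o=env.get_obs(); c=env.read_camera(n); K=np.array([[c['fx'],0,c['cx']],[0,c['fy'],c['cy']],[0,0,1.]])
    if n=='wrist':
        T=np.eye(4);T[:3,:3]=R.from_euler('xyz',o['tool_rot'],degrees=True).as_matrix();T[:3,3]=o['tool_pos']
        W=T@np.array(c['T_tool_cam']); Rc=W[:3,:3].T; t=-Rc@W[:3,3]
    else: Rc=cv2.Rodrigues(np.array(c['rvec'],float))[0]; t=np.array(c['tvec'],float).ravel()
    return c['image'],K,Rc,t
def pt(uv,z,K,Rc,t):
    d=Rc.T@np.linalg.solve(K,[uv[0],uv[1],1]); p=-Rc.T@t
    return p+d*(z-p[2])/d[2]
def proj(P,K,Rc,t):
    q=(K@(Rc@np.atleast_2d(P).T+t[:,None])).T
    return q[:,:2]/q[:,2:]
def save(n,f):
    r=cam(n); cv2.imwrite(f'pics/{f}.png',r[0]); np.savez(f'pics/{f}.npz',K=r[1],R=r[2],t=r[3]); return r
def load(f):
    d=np.load(f'pics/{f}.npz'); return d['K'],d['R'],d['t']
E
python3 - <<'E'
from h import *
o=env.get_obs(); print(o)
a=save('scene','s0');b=save('side','d0')
for r in(a,b): print(-r[2].T@r[3])
E
```

```text
{'time_s': 0.0, 'qpos': array([-69.83660843,  18.44064978,  -4.0164317 ,  83.17357941,
         1.29500533,  78.54255209,  -3.26035481]), 'joint_velocities': array([-1.37435604e-01,  7.59897627e-02,  1.21146816e-04,  1.09694477e-01,
       -1.55083500e-02, -4.34172169e-02, -3.75352959e-02]), 'effort': array([ 6.47969409e-04, -4.91300547e+01, -4.03643483e-01, -3.12522876e+01,
       -6.38059666e-02,  4.38025407e-02,  1.81812579e-04]), 'tool_pos': array([0.21528376, 0.6127237 , 0.22145522]), 'tool_rot': array([-1.79888468e+02,  5.49315223e-03,  1.60646835e+02]), 'force': array([ 0.17702833, -1.12180696, -0.9629845 ]), 'wrist_torque': array([-0.00558276,  0.01105202, -0.02910957]), 'grip_width': 0.08721551951164158}
[ 0.90296733 -0.55857306  1.05418284]
[ 0.13590048 -0.67342611  1.03987486]
```

View pics/s0.png

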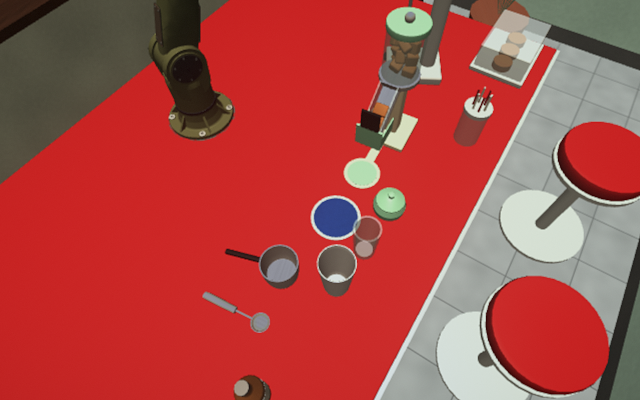

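View pics/d0.png

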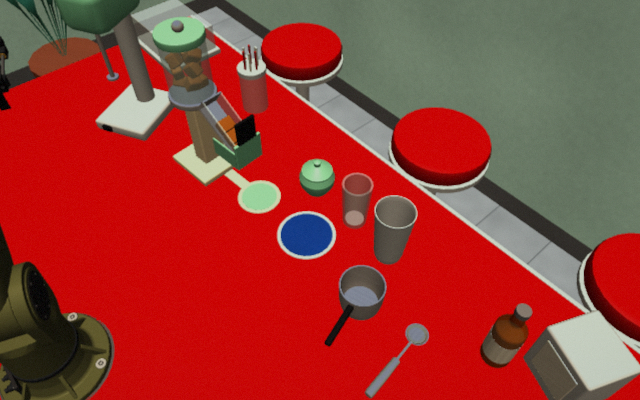

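The scene view shows the ring at (362,173), mat (336,217), dipper rim (279,260) with handle end (227,251), bowl (390,203), tumbler (366,238), mixing cup (337,268), and cap tab at about (371,119). The side view shows the ring at (260,197), mat (306,235), rim (362,287), handle end (328,343), and tab (245,130).

```bash
python3 - <<'E'
from h import *
from scipy.optimize import least_squares
def ell(f,lo,hi,seed):
    im=cv2.imread(f'pics/{f}.png');hsv=cv2.cvtColor(im,cv2.COLOR_BGR2HSV)
    m=cv2.inRange(hsv,np.array(lo),np.array(hi)); n,l,s,c=cv2.connectedComponentsWithStats(m)
    k=l[seed[1],seed[0]]; cs=cv2.findContours((l==k).astype(np.uint8),0,1)[0]
    return max(cs,key=len)[:,0,:], s[k]
for f,sm,sr in(('s0',(336,217),(362,173)),('d0',(306,235),(260,197))):
    C=load(f); im=cv2.imread(f'pics/{f}.png')
    print(f,'hsv',[cv2.cvtColor(im,cv2.COLOR_BGR2HSV)[y,x] for x,y in(sm,sr)])
    for nm,lo,hi,s in(('mat',(100,100,30),(130,255,255),sm),('ring',(40,20,120),(90,160,255),sr)):
        cnt,st=ell(f,lo,hi,s)
        P=np.array([pt(p,0,*C)[:2] for p in cnt]); (x,y),r=cv2.minEnclosingCircle(P.astype(np.float32)); print(nm,x,y,'r',r,st[4])
def two(n,a,b,z=None):
    A,B=load('s0'),load('d0')
    fr=lambda X:np.r_[proj(X,*A)[0]-a,proj(X,*B)[0]-b]
    s=least_squares(fr,[.5,-.1,.1]); print(n,s.x.round(4),'res',abs(s.fun).max().round(1))
    if z is not None: print('   at z',pt(a,z,*A)[:2].round(4),pt(b,z,*B)[:2].round(4))
two('handle end',(227,251),(328,343),.064)
two('rim',(279,263),(362,285),.08)
two('tab',(371,108),(245,117),.259)
E
python3 - <<'E'
import cv2,numpy as np
a=cv2.imread('pics/s0.png')[80:290,215:415];b=cv2.imread('pics/d0.png')[80:350,170:430]
a=cv2.resize(a,(400,420),interpolation=2);b=cv2.resize(b,(400,415),interpolation=2)
b=cv2.copyMakeBorder(b,0,5,0,0,0);cv2.imwrite('pics/c0.png',np.hstack([a,b]))
E
```

```text
s0 hsv [array([114, 160, 137], dtype=uint8), array([ 59,  49, 222], dtype=uint8)]
mat 0.6141126751899719 -0.08926448971033096 r 0.06470385938882828 1277
ring 0.5946351885795593 0.11655641347169876 r 0.08064945787191391 728
d0 hsv [array([110, 214, 138], dtype=uint8), array([ 61,  65, 211], dtype=uint8)]
mat 0.6151663661003113 -0.08900030702352524 r 0.06542472541332245 1677
ring 0.6007101535797119 0.09089668095111847 r 0.05021221563220024 809
handle end [ 0.4417 -0.3629  0.0629] res 0.2
   at z [ 0.4421 -0.3625] [ 0.4414 -0.3635]
rim [ 0.5836 -0.3168  0.0746] res 0.1
   at z [ 0.5854 -0.3185] [ 0.581  -0.3185]
tab [0.5984 0.1046 0.2741] res 1.6
   at z [0.5907 0.1233] [0.6065 0.1152]
```

View pics/c0.png

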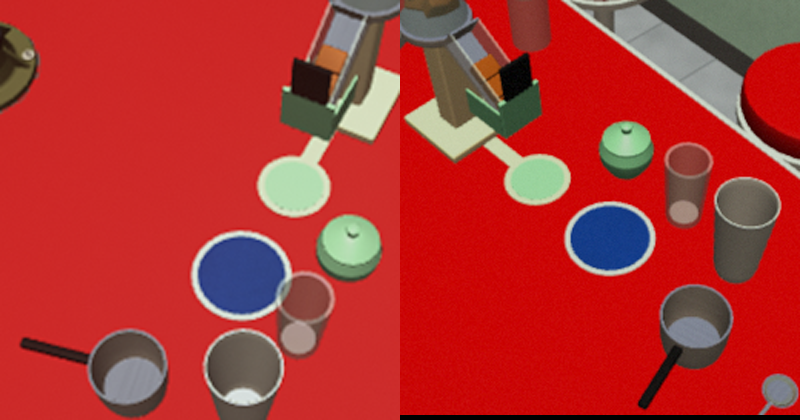

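The crop shows the ring, the painted strip running to the dispenser foot, and the tab top corners: scene (363,108.5) and (380.5,112.5), side (235,123.6) and (255,114.5).

```bash
python3 - <<'E'
from h import *
from scipy.optimize import least_squares
A,B=load('s0'),load('d0')
L=lambda x,y:(215+x/2,80+y/2); Q=lambda x,y:(170+(x-400)*.65,80+y*.6506)
print('ring',pt(L(294,185),0,*A),pt(Q(537,179),0,*B))
for z,a in((.259,[L(296,57),L(331,65)]),): print('tab s',[pt(u,z,*A)[:2].round(4) for u in a])
print('tab d',[pt(u,.259,*B)[:2].round(4) for u in(Q(500,67),Q(531,53))])
print('bot plate s',[pt(u,.12,*A)[:2].round(4) for u in(L(282,118),L(327,136))])
print('bot plate d',[pt(u,.12,*B)[:2].round(4) for u in(Q(506,137),Q(541,107))])
print('strip',[pt(u,0,*A)[:2].round(4) for u in(L(303,165),L(323,138))],[pt(u,0,*B)[:2].round(4) for u in(Q(530,170),Q(488,140))])
print('foot front edge d',[pt(u,0.0,*B)[:2].round(4) for u in(Q(405,118),Q(452,158))])
# bystanders base
print('bowl',pt(L(349,260),.02,*A),pt(Q(626,155),.02,*B))
print('tumbler rim',pt(L(305,297),.14,*A),pt(Q(688,160),.14,*B))
print('mixcup rim',pt(L(244,370),.168,*A),pt(Q(746,203),.168,*B))
print('dip rim',pt(L(128,368),.08,*A),pt(Q(696,320),.08,*B))
print('dip foot in',pt(L(130,382),.004,*A),pt(Q(694,340),.004,*B))
print('handle',[pt(L(*u),.07,*A)[:2].round(4) for u in((22,343),(90,358))],[pt(Q(*u),.07,*B)[:2].round(4) for u in((643,404),(678,351))])
print('spoon',pt((206,296),.003,*A),pt((262,322),.003,*A))
E
```

```text
ring [0.60123436 0.09072591 0.        ] [0.60018819 0.08889146 0.        ]
tab s [array([0.5736, 0.1103]), array([0.6199, 0.1229])]
tab d [array([0.5756, 0.1117]), array([0.6298, 0.1068])]
bot plate s [array([0.5596, 0.1111]), array([0.6326, 0.1177])]
bot plate d [array([0.5627, 0.1057]), array([0.6476, 0.1237])]
strip [array([0.5938, 0.1323]), array([0.5944, 0.1974])] [array([0.6035, 0.1138]), array([0.589 , 0.2229])]
foot front edge d [array([0.5039, 0.3721]), array([0.5149, 0.2287])]
bowl [0.74319376 0.00668925 0.02      ] [0.74341408 0.01542114 0.02      ]
tumbler rim [ 0.74005969 -0.1364221   0.14      ] [ 0.7375585  -0.13664425  0.14      ]
mixcup rim [ 0.73218226 -0.27051286  0.168     ] [ 0.7239986  -0.26735866  0.168     ]
dip rim [ 0.5870485  -0.32071283  0.08      ] [ 0.57614094 -0.32469595  0.08      ]
dip foot in [ 0.57691339 -0.31716333  0.004     ] [ 0.58494423 -0.31934363  0.004     ]
handle [array([ 0.4435, -0.3663]), array([ 0.5332, -0.3341])] [array([ 0.4397, -0.3651]), array([ 0.5278, -0.3395])]
spoon [ 0.45057159 -0.48105931  0.003     ] [ 0.61940911 -0.45394261  0.003     ]
```

servo_tool:
  plan:
    - [1,[0,-4,0],[0,0,0]]
    - [1,[0,-4,0],[0,0,0]]
    - [1,[0,-4,0],[0,0,0]]
    - [1,[0,-4,0],[0,0,0]]
    - [1,[0,-4,0],[0,0,0]]
    - [1,[0,0,0],[0,0,0]]
    - [1,[-4,-0.18,0],[0,0,5.2]]
    - [1,[-4,-0.18,0],[0,0,5.2]]
    - [1,[-4,-0.18,0],[0,0,5.2]]
    - [1,[-4,-0.18,0],[0,0,5.2]]
    - [1,[-4,-0.18,0],[0,0,5.2]]
    - [1,[-4,-0.18,0],[0,0,5.2]]
    - [1,[-4,-0.18,0],[0,0,5.2]]
    - [1,[-4,-0.18,0],[0,0,5.2]]
    - [1,[-4,-0.18,0],[0,0,5.2]]
    - [1,[-4,-0.18,0],[0,0,5.2]]
  force: 25

```text
time_s: 1.43
tool_pos: [0.4188, 0.1316, 0.2118]
tool_rot: [-179.4, 0.8, 107.5]
force: [0.7, 0.3, -0.9]
grip_width: 0.087
```

```bash
cat >> h.py <<'E'
def plan(way,op):
    """way: list of (x,y,z,yaw,n): straight, tool kept down; prints rows"""
    o=env.get_obs(); p=np.array(o['tool_pos']); r=R.from_euler('xyz',o['tool_rot'],degrees=True); rows=[]
    for x,y,z,yaw,n in way:
        p1=np.array([x,y,z]); r1=R.from_euler('xyz',[180,0,yaw],degrees=True); dp=(p1-p)/n; dr=(r.inv()*r1).as_rotvec()/n
        for i in range(n):
            rows.append([op,(r.inv().apply(dp)*100).round(2).tolist(),np.degrees(dr).round(2).tolist()]); r=r*R.from_rotvec(dr)
        p=p1;r=r1
    print('t',o['time_s'],o['tool_pos'],o['tool_rot'],o['force']); print(rows)
E
python3 - <<'E'
from h import *
plan([(.44,-.1,.23,70,8),(.43,-.30,.23,36,6),(.445,-.335,.23,18.5,4)],1)
E
```

```text
t 1.4333 [0.41878971 0.13157049 0.2117991 ] [-179.39578301    0.82979468  107.51032903] [ 0.71751541  0.27035826 -0.88837258]
[[1, [-2.84, -0.62, -0.18], [-0.04, 0.12, 4.69]], [1, [-2.88, -0.39, -0.19], [-0.04, 0.12, 4.69]], [1, [-2.91, -0.15, -0.19], [-0.04, 0.12, 4.69]], [1, [-2.91, 0.09, -0.2], [-0.04, 0.12, 4.69]], [1, [-2.89, 0.33, -0.21], [-0.04, 0.12, 4.69]], [1, [-2.85, 0.56, -0.21], [-0.04, 0.12, 4.69]], [1, [-2.8, 0.79, -0.22], [-0.04, 0.12, 4.69]], [1, [-2.72, 1.02, -0.22], [-0.04, 0.12, 4.69]], [1, [-3.19, 0.98, 0.0], [0.0, -0.0, 5.67]], [1, [-3.08, 1.29, 0.0], [0.0, -0.0, 5.67]], [1, [-2.93, 1.59, 0.0], [0.0, -0.0, 5.67]], [1, [-2.76, 1.87, 0.0], [0.0, -0.0, 5.67]], [1, [-2.56, 2.14, 0.0], [0.0, -0.0, 5.67]], [1, [-2.34, 2.38, 0.0], [0.0, -0.0, 5.67]], [1, [-0.21, 0.93, 0.0], [0.0, -0.0, 4.38]], [1, [-0.14, 0.94, 0.0], [0.0, -0.0, 4.38]], [1, [-0.07, 0.95, 0.0], [0.0, -0.0, 4.38]], [1, [0.01, 0.95, 0.0], [0.0, -0.0, 4.38]]]
```

servo_tool:
  plan:
    - [1,[-2.8,-0.6,-0.2],[0,0.1,4.7]]
    - [1,[-2.9,-0.4,-0.2],[0,0.1,4.7]]
    - [1,[-2.9,-0.2,-0.2],[0,0.1,4.7]]
    - [1,[-2.9,0.1,-0.2],[0,0.1,4.7]]
    - [1,[-2.9,0.3,-0.2],[0,0.1,4.7]]
    - [1,[-2.9,0.6,-0.2],[0,0.1,4.7]]
    - [1,[-2.8,0.8,-0.2],[0,0.1,4.7]]
    - [1,[-2.7,1.0,-0.2],[0,0.1,4.7]]
    - [1,[-3.2,1.0,0],[0,0,5.7]]
    - [1,[-3.1,1.3,0],[0,0,5.7]]
    - [1,[-2.9,1.6,0],[0,0,5.7]]
    - [1,[-2.8,1.9,0],[0,0,5.7]]
    - [1,[-2.6,2.1,0],[0,0,5.7]]
    - [1,[-2.3,2.4,0],[0,0,5.7]]
    - [1,[-0.2,0.9,0],[0,0,4.4]]
    - [1,[-0.1,0.9,0],[0,0,4.4]]
    - [1,[0,0.9,0],[0,0,4.4]]
    - [1,[0,0.9,0],[0,0,4.4]]
    - [1,[0,0,0],[0,0,0]]

```text
time_s: 3.02
tool_pos: [0.4211, -0.3715, 0.2317]
tool_rot: [179.4, 0.5, 12.2]
force: [0.5, -0.1, -0.3]
grip_width: 0.087
```

```bash
python3 - <<'E'
from h import *
save('wrist','w1'); K,Rc,t=load('w1'); o=env.get_obs(); print(o['tool_pos'],o['tool_rot'],o['qpos'].round(0),o['time_s'])
P=np.array([[.5815,-.319,.08],[.4815,-.351,.064],[.4415,-.3635,.064]]);print(proj(P,K,Rc,t).round(0))
E
```

```text
[ 0.42097162 -0.37057151  0.23153645] [179.43140913   0.49558942  12.38041068] [-11.  10.  56.  97.  -8.  77. -32.] 3.0667
[[297.  -2.]
 [309. 117.]
 [313. 157.]]
```

View pics/w1.png

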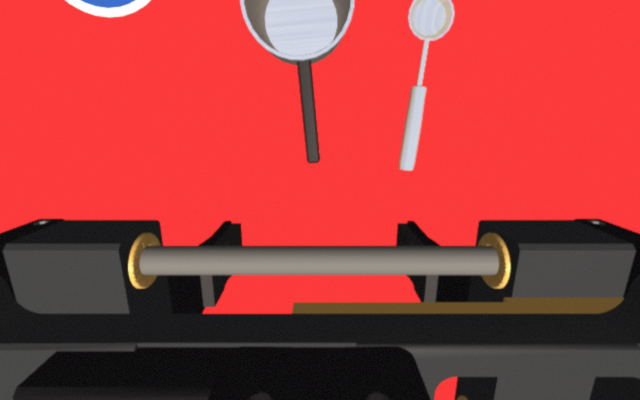

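The wrist view shows the handle from (313,161) to (305,62), the rim's lower edge at (299,60), and the spoon well clear to the right at about (412,120).

```bash
python3 - <<'E'
from h import *
C=load('w1')
a,b=pt((312.5,160),.068,*C),pt((305,64),.068,*C); d=(b-a)[:2]; print(a,b,np.degrees(np.arctan2(d[1],d[0])),np.linalg.norm(d))
u=d/np.linalg.norm(d); print('axis',a[:2]+u*.152,'grip',a[:2]+u*.047)
print('spoon',[pt(q,.003,*C) for q in((406,168),(431,18))])
g=a[:2]+u*.047; y=np.degrees(np.arctan2(u[1],u[0]))
plan([(g[0],g[1],.12,y,5),(g[0],g[1],.046,y,3)],1)
E
```

```text
[ 0.43904005 -0.36313915  0.068     ] [ 0.53016741 -0.33646314  0.068     ] 16.3165074840875 0.09495159278020339
axis [ 0.58491816 -0.32043578] grip [ 0.4841471  -0.34993482]
spoon [array([ 0.44416695, -0.48437864,  0.003     ]), array([ 0.61686485, -0.4633864 ,  0.003     ])]
t 3.0667 [ 0.42097162 -0.37057151  0.23153645] [179.43140913   0.49558942  12.38041068] [-1.02428844 -0.30486824  1.78422591]
[[1, [1.34, -0.15, 2.22], [0.11, 0.1, -0.79]], [1, [1.34, -0.13, 2.22], [0.11, 0.1, -0.79]], [1, [1.34, -0.11, 2.22], [0.11, 0.1, -0.79]], [1, [1.33, -0.09, 2.23], [0.11, 0.1, -0.79]], [1, [1.33, -0.06, 2.23], [0.11, 0.1, -0.79]], [1, [-0.0, -0.0, 2.47], [0.0, 0.0, 0.0]], [1, [-0.0, -0.0, 2.47], [0.0, 0.0, 0.0]], [1, [-0.0, -0.0, 2.47], [0.0, 0.0, 0.0]]]
```

servo_tool:
  plan:
    - [1,[1.34,-0.15,2.2],[0.1,0.1,-0.8]]
    - [1,[1.34,-0.13,2.2],[0.1,0.1,-0.8]]
    - [1,[1.34,-0.1,2.2],[0.1,0.1,-0.8]]
    - [1,[1.34,-0.1,2.2],[0.1,0.1,-0.8]]
    - [1,[1.34,-0.06,2.2],[0.1,0.1,-0.8]]
    - [1,[0,0,0],[0,0,0]]

```text
time_s: 3.57
tool_pos: [0.4878, -0.3449, 0.1181]
tool_rot: [-179.9, -0.3, 17.5]
force: [-0.5, 1.9, -0.8]
grip_width: 0.0876
```

```bash
python3 - <<'E'
from h import *
plan([(.484,-.350,.047,16.3,5)],1); print(env.get_obs()['qpos'].round())
E
```

```text
t 3.5667 [ 0.48776694 -0.34492287  0.11814744] [-179.89594288   -0.26056069   17.53802261] [-0.47819166  1.87043053 -0.79536341]
[[1, [-0.11, 0.08, 1.42], [-0.02, -0.05, 0.25]], [1, [-0.11, 0.08, 1.42], [-0.02, -0.05, 0.25]], [1, [-0.11, 0.08, 1.42], [-0.02, -0.05, 0.25]], [1, [-0.1, 0.08, 1.42], [-0.02, -0.05, 0.25]], [1, [-0.1, 0.08, 1.42], [-0.02, -0.05, 0.25]]]
[ -8.  21.  50. 100. -18.  67. -25.]
```

servo_tool:
  plan:
    - [1,[-0.1,0.1,1.4],[0,0,0.2]]
    - [1,[-0.1,0.1,1.4],[0,0,0.2]]
    - [1,[-0.1,0.1,1.4],[0,0,0.2]]
    - [1,[-0.1,0.1,1.4],[0,0,0.2]]
    - [1,[-0.1,0,1.3],[0,0,0.2]]
    - [1,[0,0,0],[0,0,0]]
    - [0,[0,0,0],[0,0,0]]
    - [0,[0,0,0],[0,0,0]]
    - [0,[0,0,0],[0,0,0]]
    - [0,[0,0,0],[0,0,0]]
    - [0,[0,0,0],[0,0,0]]
    - [0,[0,0,0],[0,0,0]]
  force: 25

```text
time_s: 4.57
tool_pos: [0.4827, -0.3526, 0.0482]
tool_rot: [179.9, -0.5, 16.5]
force: [0.3, 0.6, 0.7]
grip_width: 0.0551
```

```bash
python3 - <<'E'
from h import *
o=env.get_obs(); p=o['tool_pos']; y=o['tool_rot'][2]
# final: cup axis on ring, handle yaw 10
L=.105; t=np.radians(8); tx,ty=.6005-L*np.cos(t),.090-L*np.sin(t); print(tx,ty)
plan([(.5*(p[0]+tx)-.005,.5*(p[1]+ty),p[2],12,14),(tx,ty,p[2],8,14)],0); print(o['qpos'].round(),o['grip_width'])
E
```

```text
0.4965218527821351 0.07538682439919313
t 4.5667 [ 0.48266959 -0.35257906  0.04816147] [179.91038355  -0.48746915  16.52706101] [0.34571155 0.56610755 0.74151477]
[[0, [0.45, -1.46, 0.0], [0.01, -0.04, 0.32]], [0, [0.44, -1.46, 0.0], [0.01, -0.04, 0.32]], [0, [0.43, -1.47, 0.0], [0.01, -0.04, 0.32]], [0, [0.42, -1.47, 0.0], [0.01, -0.04, 0.32]], [0, [0.41, -1.47, 0.0], [0.01, -0.04, 0.32]], [0, [0.41, -1.47, 0.0], [0.01, -0.04, 0.32]], [0, [0.4, -1.48, 0.0], [0.01, -0.04, 0.32]], [0, [0.39, -1.48, 0.0], [0.01, -0.04, 0.32]], [0, [0.38, -1.48, 0.0], [0.01, -0.04, 0.32]], [0, [0.37, -1.48, 0.0], [0.01, -0.04, 0.32]], [0, [0.36, -1.48, 0.0], [0.01, -0.04, 0.32]], [0, [0.36, -1.49, 0.0], [0.01, -0.04, 0.32]], [0, [0.35, -1.49, 0.0], [0.01, -0.04, 0.32]], [0, [0.34, -1.49, 0.0], [0.01, -0.04, 0.32]], [0, [0.4, -1.48, -0.0], [0.0, -0.0, 0.29]], [0, [0.39, -1.48, -0.0], [0.0, -0.0, 0.29]], [0, [0.39, -1.48, -0.0], [0.0, -0.0, 0.29]], [0, [0.38, -1.48, -0.0], [0.0, -0.0, 0.29]], [0, [0.37, -1.49, -0.0], [0.0, -0.0, 0.29]], [0, [0.36, -1.49, -0.0], [0.0, -0.0, 0.29]], [0, [0.36, -1.49, -0.0], [0.0, -0.0, 0.29]], [0, [0.35, -1.49, -0.0], [0.0, -0.0, 0.29]], [0, [0.34, -1.49, -0.0], [0.0, -0.0, 0.29]], [0, [0.33, -1.49, -0.0], [0.0, -0.0, 0.29]], [0, [0.33, -1.5, -0.0], [0.0, -0.0, 0.29]], [0, [0.32, -1.5, -0.0], [0.0, -0.0, 0.29]], [0, [0.31, -1.5, -0.0], [0.0, -0.0, 0.29]], [0, [0.3, -1.5, -0.0], [0.0, -0.0, 0.29]]]
[ -5.  26.  47. 103. -23.  60. -22.] 0.05505368807175117
```

Fingers are slow (65 mm/s); let them finish closing.

servo_tool:
  plan:
    - [0,[0,0,0],[0,0,0]]
    - [0,[0,0,0],[0,0,0]]
    - [0,[0,0,0],[0,0,0]]
    - [0,[0,0,0],[0,0,0]]
    - [0,[0,0,0],[0,0,0]]
    - [0,[0,0,0],[0,0,0]]
    - [0,[0,0,0],[0,0,0]]
    - [0,[0,0,0],[0,0,0]]
    - [0,[0,0,0],[0,0,0]]
    - [0,[0,0,0],[0,0,0]]
    - [0,[0,0,0],[0,0,0]]
    - [0,[0,0,0],[0,0,0]]

```text
time_s: 5.57
tool_pos: [0.4836, -0.3522, 0.0492]
tool_rot: [179.9, -0.6, 16.6]
force: [0.3, 0.1, 0.5]
grip_width: 0.014
```

servo_tool:
  plan:
    - [0,[0.2,-0.5,0],[0,0,0]]
    - [0,[0.4,-1.2,0],[0,0,0.3]]
    - [0,[0.4,-1.5,0],[0,0,0.3]]
    - [0,[0.4,-1.5,0],[0,0,0.3]]
    - [0,[0.4,-1.5,0],[0,0,0.3]]
    - [0,[0.4,-1.5,0],[0,0,0.3]]
    - [0,[0.4,-1.5,0],[0,0,0.3]]
    - [0,[0.4,-1.5,0],[0,0,0.3]]
    - [0,[0.4,-1.5,0],[0,0,0.3]]
    - [0,[0.4,-1.5,0],[0,0,0.3]]
    - [0,[0.4,-1.5,0],[0,0,0.3]]
    - [0,[0.3,-1.2,0],[0,0,0.3]]
    - [0,[0.2,-0.8,0],[0,0,0.3]]
    - [0,[0,0,0],[0,0,0]]

```text
time_s: 6.73
tool_pos: [0.4847, -0.1742, 0.0493]
tool_rot: [179.0, -0.8, 12.0]
force: [1.5, 0.3, -0.4]
grip_width: 0.0136
```

```bash
python3 - <<'E'
from h import *
o=env.get_obs(); p=o['tool_pos']
plan([(.4965,.0754,.049,8,18)],0); print(o['qpos'].round(),o['grip_width'])
E
```

```text
t 6.7333 [ 0.48467154 -0.1742095   0.04934168] [179.04212737  -0.77988968  11.99713767] [ 1.48876284  0.32169506 -0.40355084]
[[0, [0.35, -1.34, -0.02], [0.05, -0.05, 0.22]], [0, [0.35, -1.34, -0.01], [0.05, -0.05, 0.22]], [0, [0.34, -1.35, -0.01], [0.05, -0.05, 0.22]], [0, [0.34, -1.35, -0.01], [0.05, -0.05, 0.22]], [0, [0.33, -1.35, -0.01], [0.05, -0.05, 0.22]], [0, [0.33, -1.35, -0.01], [0.05, -0.05, 0.22]], [0, [0.32, -1.35, -0.01], [0.05, -0.05, 0.22]], [0, [0.32, -1.35, -0.01], [0.05, -0.05, 0.22]], [0, [0.31, -1.35, -0.01], [0.05, -0.05, 0.22]], [0, [0.31, -1.35, -0.01], [0.05, -0.05, 0.22]], [0, [0.3, -1.36, -0.01], [0.05, -0.05, 0.22]], [0, [0.29, -1.36, -0.01], [0.05, -0.05, 0.22]], [0, [0.29, -1.36, -0.0], [0.05, -0.05, 0.22]], [0, [0.28, -1.36, -0.0], [0.05, -0.05, 0.22]], [0, [0.28, -1.36, -0.0], [0.05, -0.05, 0.22]], [0, [0.27, -1.36, -0.0], [0.05, -0.05, 0.22]], [0, [0.27, -1.36, -0.0], [0.05, -0.05, 0.22]], [0, [0.26, -1.36, 0.0], [0.05, -0.05, 0.22]]]
[-29.  14.  50. 116. -13.  55. -50.] 0.013631069937165077
```

servo_tool:
  plan:
    - [0,[0.2,-0.6,0],[0.1,-0.1,0.2]]
    - [0,[0.3,-1.2,0],[0.1,-0.1,0.2]]
    - [0,[0.4,-1.4,0],[0.1,-0.1,0.2]]
    - [0,[0.4,-1.4,0],[0.1,-0.1,0.2]]
    - [0,[0.4,-1.4,0],[0.1,-0.1,0.2]]
    - [0,[0.4,-1.4,0],[0.1,-0.1,0.2]]
    - [0,[0.4,-1.4,0],[0.1,-0.1,0.2]]
    - [0,[0.4,-1.4,0],[0.1,-0.1,0.2]]
    - [0,[0.4,-1.4,0],[0.1,-0.1,0.2]]
    - [0,[0.3,-1.4,0],[0.1,-0.1,0.2]]
    - [0,[0.3,-1.4,0],[0.1,-0.1,0.2]]
    - [0,[0.3,-1.4,0],[0,0,0.2]]
    - [0,[0.3,-1.4,0],[0,0,0.2]]
    - [0,[0.3,-1.4,0],[0,0,0.2]]
    - [0,[0.3,-1.4,0],[0,0,0.2]]
    - [0,[0.3,-1.4,0],[0,0,0.2]]
    - [0,[0.3,-1.2,0],[0,0,0.2]]
    - [0,[0.2,-0.6,0],[0,0,0.2]]
    - [0,[0,0,0],[0,0,0]]
    - [0,[0,0,0],[0,0,0]]

```text
time_s: 8.4
tool_pos: [0.5086, 0.0567, 0.0497]
tool_rot: [179.3, 0.0, 6.3]
force: [-0.9, -1.2, 0.9]
grip_width: 0.014
```

```bash
python3 - <<'E'
from h import *
o=env.get_obs(); p=o['tool_pos']
plan([(.4965,.0754,.049,8,5)],0); print(o['qpos'].round(),o['grip_width'])
A=save('scene','s1');B=save('side','d1')
a=cv2.resize(A[0][60:260,290:440],(420,560),interpolation=2);b=cv2.resize(B[0][80:280,165:300],(378,560),interpolation=2)
cv2.imwrite('pics/c1.png',np.hstack([a,b]))
E
```

```text
t 8.4 [0.50861166 0.05674373 0.04967817] [1.79328044e+02 3.77554700e-02 6.26440197e+00] [-0.86123496 -1.15993649  0.86381408]
[[0, [-0.2, -0.4, 0.01], [0.13, 0.01, -0.35]], [0, [-0.2, -0.4, 0.01], [0.13, 0.01, -0.35]], [0, [-0.2, -0.4, 0.01], [0.13, 0.01, -0.35]], [0, [-0.19, -0.4, 0.01], [0.13, 0.01, -0.35]], [0, [-0.19, -0.4, 0.01], [0.13, 0.01, -0.35]]]
[-50.  13.  44. 115. -11.  56. -84.] 0.014036360078150805
```

View pics/c1.png

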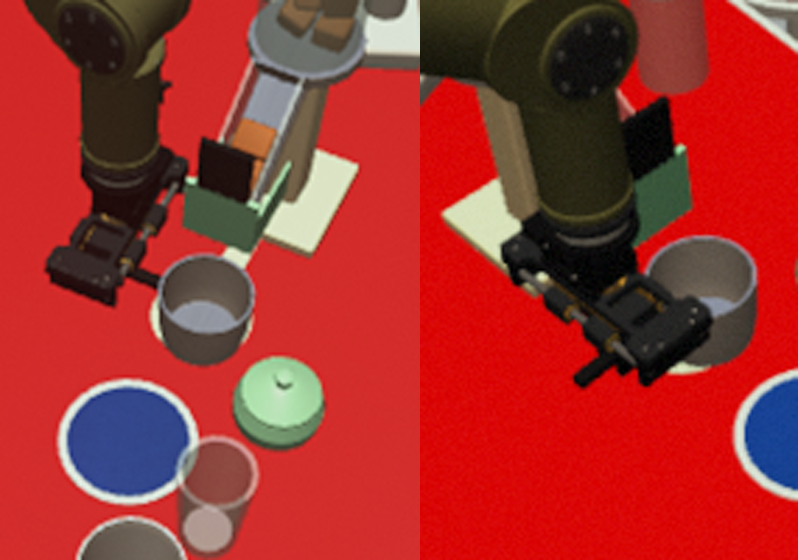

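The cup sits slightly short of the ring centre (rim centre near zoom (206,302)), the tab top edge runs (202,137) to (252,155), and the cap is home.

```bash
python3 - <<'E'
from h import *
A,B=load('s1'),load('d1')
L=lambda x,y:(290+x/2.8,60+y/2.8); Q=lambda x,y:(165+(x-420)/2.8,80+y/2.8)
print('rim',pt(L(206,302),.08,*A),pt(Q(701,290),.08,*B))
print('rim left/right',pt(L(159,297),.08,*A),pt(L(254,300),.08,*A))
o=env.get_obs(); y=np.radians(o['tool_rot'][2]); print('pred',o['tool_pos'][:2]+.1047*np.array([np.cos(y),np.sin(y)]))
print('tab',pt(L(202,137),.259,*A),pt(L(252,155),.259,*A),pt(Q(669,98),.259,*B))
print('plate',pt(L(184,225),.12,*A),pt(L(248,249),.12,*A))
E
```

```text
rim [0.61967107 0.0583033  0.08      ] [0.6025292  0.05410324 0.08      ]
rim left/right [0.57420234 0.03703509 0.08      ] [0.661373   0.08787967 0.08      ]
pred [0.6127612  0.06798443]
tab [0.57239406 0.10780156 0.259     ] [0.62363262 0.11344679 0.259     ] [0.62649413 0.10715594 0.259     ]
plate [0.56154165 0.10625709 0.12      ] [0.63448666 0.11482267 0.12      ]
```

servo_tool:
  plan:
    - [0,[-0.2,-0.4,0],[0.1,0,-0.2]]
    - [0,[-0.2,-0.4,0],[0.1,0,-0.2]]
    - [0,[-0.2,-0.4,0],[0.1,0,-0.2]]
    - [0,[-0.2,-0.4,0],[0.1,0,-0.2]]
    - [0,[-0.2,-0.4,0],[0.1,0,-0.2]]
    - [0,[0,0,0],[0,0,0]]

```text
time_s: 9.0
tool_pos: [0.4953, 0.0739, 0.0494]
tool_rot: [179.8, -0.0, 7.0]
force: [0.2, -1.3, -0.1]
grip_width: 0.0137
```

```bash
cat >> h.py <<'E'
def overlay(f,shapes,crop,s,out):
    im=cv2.imread(f'pics/{f}.png');x0,y0,x1,y1=crop;z=cv2.resize(im[y0:y1,x0:x1],None,fx=s,fy=s,interpolation=2)
    for P,c in shapes:
        q=((proj(P,*load(f))+.5-[x0,y0])*s-.5).round().astype(int); cv2.polylines(z,[q.reshape(-1,1,2)],False,c,1,cv2.LINE_AA)
    cv2.imwrite(f'pics/{out}.png',z); return z
def circ(x,y,z,r):
    a=np.linspace(0,2*np.pi,60); return np.c_[x+r*np.cos(a),y+r*np.sin(a),0*a+z]
E
python3 - <<'E'
from h import *
save('scene','s2');save('side','d2')
S=[(circ(.5992,.0866,.08,.052),(0,255,255)),(circ(.5992,.0866,0,.043),(0,255,255)),(circ(.6005,.09,0,.058),(255,0,255))]
t=np.radians(6.5);ex=np.array([np.cos(t),np.sin(t),0]);ey=np.array([-np.sin(t),np.cos(t),0]);o=np.array([.6005,.09,0])
f=lambda x,y,z:o+x*ex+y*ey+[0,0,z]
S+=[(np.array([f(-.04,.018,.12),f(.04,.018,.12),f(.04,.018,.196),f(-.04,.018,.196),f(-.04,.018,.12)]),(255,255,0)),
(np.array([f(-.028,.022,.205),f(-.028,.022,.259),f(.028,.022,.259),f(.028,.022,.205)]),(255,255,255))]
a=overlay('s2',S,(300,80,430,220),3,'a');b=overlay('d2',S,(180,100,310,240),3,'b')
cv2.imwrite('pics/c2.png',np.hstack([a,b]))
E
```

```text
(no output)
```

View pics/c2.png

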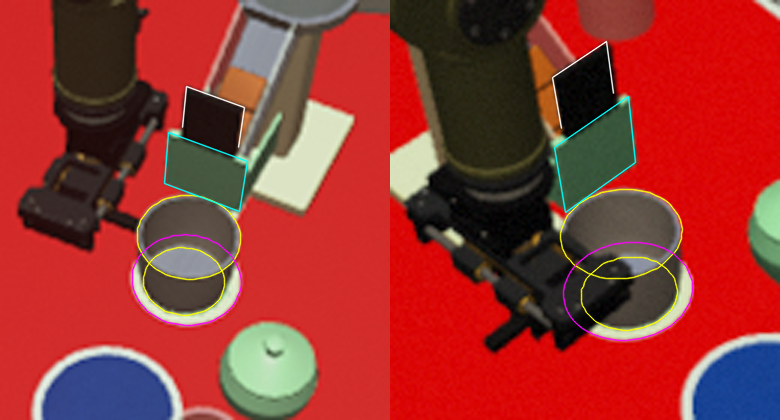

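The overlay fits well in both views: the cup stands on the ring within about 4 mm, and the dispenser yaw of 6.5° matches the plate and tab. I'll nudge the cup 3 mm, release it and rise.

servo_tool:
  plan:
    - [0,[0,-0.3,0],[0,0,0]]
    - [0,[0,0,0],[0,0,0]]
    - [0.5,[0,0,0],[0,0,0]]
    - [0.5,[0,0,0],[0,0,0]]
    - [0.5,[0,0,0],[0,0,0]]
    - [0.5,[0,0,0],[0,0,0]]
    - [0.5,[0,0,0],[0,0,0]]
    - [0.5,[0,0,-1],[0,0,0]]
    - [0.5,[0,0,-2],[0,0,0]]
    - [0.5,[0,0,-3],[0,0,0]]
    - [0.5,[0,0,-4],[0,0,0]]
    - [0.5,[0,0,-4],[0,0,0]]
    - [0.5,[0,0,-4],[0,0,0]]
    - [0.5,[0,0,-4],[0,0,0]]
    - [0.5,[0,0,-4],[0,0,0]]
    - [0.5,[0,0,0],[0,0,0]]

```text
time_s: 10.43
tool_pos: [0.4921, 0.075, 0.3226]
tool_rot: [179.7, 0.3, 6.8]
force: [0.3, 0.4, 0.0]
grip_width: 0.0436
```

```bash
python3 - <<'E'
from h import *
o=env.get_obs(); print(o['qpos'].round(),o['grip_width'])
t=np.radians(6.5); x,y=.6005-.022*np.sin(t),.09+.022*np.cos(t); print(x,y)
p=o['tool_pos']
plan([(x,y-.03,.31,6.5,6),(x,y,.30,6.5,4)],.5)
E
```

```text
[-57.  -4.  43.  96.   3.  88. -97.] 0.04357217590813051
0.598009529297106 0.11185858082488492
t 10.4333 [0.49214922 0.07497622 0.32257437] [179.73080697   0.34152818   6.77988047] [0.32650694 0.36419588 0.00288393]
[[0.5, [1.77, 0.09, 0.2], [0.05, 0.06, 0.05]], [0.5, [1.77, 0.09, 0.2], [0.05, 0.06, 0.05]], [0.5, [1.77, 0.09, 0.2], [0.05, 0.06, 0.05]], [0.5, [1.77, 0.09, 0.2], [0.05, 0.06, 0.05]], [0.5, [1.77, 0.09, 0.21], [0.05, 0.06, 0.05]], [0.5, [1.77, 0.09, 0.21], [0.05, 0.06, 0.05]], [0.5, [0.08, -0.75, 0.25], [0.0, 0.0, 0.0]], [0.5, [0.08, -0.75, 0.25], [0.0, 0.0, 0.0]], [0.5, [0.08, -0.75, 0.25], [0.0, 0.0, 0.0]], [0.5, [0.08, -0.75, 0.25], [0.0, 0.0, 0.0]]]
```

servo_tool:
  plan:
    - [0.5,[1.8,0.1,0.1],[0,0,0]]
    - [0.5,[1.8,0.1,0.1],[0,0,0]]
    - [0.5,[1.8,0.1,0.1],[0,0,0]]
    - [0.5,[1.8,0.1,0.1],[0,0,0]]
    - [0.5,[1.8,0.1,0.1],[0,0,0]]
    - [0.5,[1.6,0.1,0.1],[0,0,0]]
    - [0.5,[0.1,-0.7,0.2],[0,0,0]]
    - [0.5,[0.1,-0.7,0.2],[0,0,0]]
    - [0.5,[0.1,-0.7,0.2],[0,0,0]]
    - [0.5,[0.1,-0.7,0.2],[0,0,0]]
    - [0.5,[0,0,0],[0,0,0]]

```text
time_s: 11.35
tool_pos: [0.6027, 0.1117, 0.3183]
tool_rot: [-179.8, -0.4, 6.8]
force: [0.0, 0.8, -0.0]
grip_width: 0.0434
```

```bash
python3 - <<'E'
from h import *
o=env.get_obs(); print(o['qpos'].round(),o['grip_width'])
plan([(.598,.1115,.224,6.5,6)],.5)
E
```

```text
[-51.  15.  47.  82. -11.  88. -87.] 0.04335249266159969
t 11.35 [0.60272059 0.11171999 0.31827453] [-179.82116313   -0.38869338    6.75787985] [ 0.03866317  0.83730385 -0.02120372]
[[0.5, [-0.09, -0.0, 1.57], [-0.03, -0.06, 0.04]], [0.5, [-0.09, -0.0, 1.57], [-0.03, -0.06, 0.04]], [0.5, [-0.09, -0.0, 1.57], [-0.03, -0.06, 0.04]], [0.5, [-0.08, -0.0, 1.57], [-0.03, -0.06, 0.04]], [0.5, [-0.08, -0.0, 1.57], [-0.03, -0.06, 0.04]], [0.5, [-0.08, -0.0, 1.57], [-0.03, -0.06, 0.04]]]
```

servo_tool:
  plan:
    - [0.5,[-0.1,0,1.5],[0,-0.1,0]]
    - [0.5,[-0.1,0,1.5],[0,-0.1,0]]
    - [0.5,[-0.1,0,1.5],[0,-0.1,0]]
    - [0.5,[-0.1,0,1.5],[0,0,0]]
    - [0.5,[0,0,1.5],[0,0,0]]
    - [0.5,[0,0,1.5],[0,0,0]]
    - [0.5,[0,0,0],[0,0,0]]

```text
time_s: 11.93
tool_pos: [0.5951, 0.1162, 0.2283]
tool_rot: [-179.4, -0.3, 7.2]
force: [-1.1, 0.4, -0.9]
grip_width: 0.0435
```

```bash
python3 - <<'E'
from h import *
plan([(.598,.1118,.225,6.5,2)],.5)
E
```

```text
t 11.9333 [0.59511017 0.11624276 0.22828953] [-179.42627008   -0.29361006    7.20497068] [-1.10836085  0.42524959 -0.88940687]
[[0.5, [0.11, 0.24, 0.16], [-0.29, -0.15, 0.35]], [0.5, [0.12, 0.24, 0.16], [-0.29, -0.15, 0.35]]]
```

servo_tool:
  plan:
    - [0.5,[0.1,0.25,0.1],[-0.2,-0.1,0.2]]
    - [0.5,[0.1,0.2,0.1],[-0.2,-0.1,0.2]]
    - [0.5,[0,0,0],[0,0,0]]
    - [0,[0,0,0],[0,0,0]]
    - [0,[0,0,0],[0,0,0]]
    - [0,[0,0,0],[0,0,0]]
    - [0,[0,0,0],[0,0,0]]
    - [0,[0,0,0],[0,0,0]]
    - [0,[0,0,0],[0,0,0]]
    - [0,[0,0,0],[0,0,0]]
    - [0,[0,0,0],[0,0,0]]
    - [0,[0,0,0],[0,0,0]]
    - [0,[0,0,0],[0,0,0]]
  force: 40

```text
time_s: 13.02
tool_pos: [0.5996, 0.109, 0.2315]
tool_rot: [-179.9, -0.4, 6.5]
force: [0.7, -0.8, -0.2]
grip_width: 0.0077
```

servo_tool:
  plan:
    - [0,[0,0.7,0],[0,0,0]]
    - [0,[0,0.7,0],[0,0,0]]
    - [0,[0,0.7,0],[0,0,0]]
    - [0,[0,0.7,0],[0,0,0]]
    - [0,[0,0.7,0],[0,0,0]]
    - [0,[0,0.7,0],[0,0,0]]
    - [0,[0,0.7,0],[0,0,0]]
    - [0,[0,0.7,0],[0,0,0]]
    - [0,[0,0.7,0],[0,0,0]]
    - [0,[0,0.7,0],[0,0,0]]

```text
time_s: 13.85
tool_pos: [0.6021, 0.0793, 0.2315]
tool_rot: [-177.0, -0.1, 8.7]
force: [-4.1, 7.2, 3.8]
grip_width: 0.0088
```

servo_tool:
  plan:
    - [0,[0,0.9,0],[-0.6,0,0.4]]
    - [0,[0,0.9,0],[-0.6,0,0.4]]
    - [0,[0,0.9,0],[-0.6,0,0.4]]
    - [0,[0,0.9,0],[-0.6,0,0.4]]
    - [0,[0,0.9,0],[-0.6,0,0.4]]
    - [0,[0,0.9,0],[-0.5,0,0.3]]
    - [0,[0,0.9,0],[-0.5,0,0.3]]
    - [0,[0,0.9,0],[-0.5,0,0.3]]
    - [0,[0,0.9,0],[-0.5,0,0.3]]

```text
time_s: 14.6
tool_pos: [0.6058, 0.0347, 0.2315]
tool_rot: [-179.3, 0.7, 7.3]
force: [-4.2, 7.0, 2.8]
grip_width: 0.0079
```

servo_tool:
  plan:
    - [0,[0,0.8,0],[-0.4,0,0.3]]
    - [0,[0,0.8,0],[-0.4,0,0.3]]
    - [0,[0,0.8,0],[-0.2,0,0.3]]
    - [0,[0,0.6,0],[0,0,0]]
    - [0,[0,0.6,0],[0,0,0]]

```text
time_s: 15.02
tool_pos: [0.6059, 0.0313, 0.2314]
tool_rot: [-177.8, 1.1, 8.1]
force: [-5.1, 10.5, 3.5]
grip_width: 0.0087
```

servo_tool:
  plan:
    - [0,[0,0,0],[0,0,0]]
    - [0,[0,0,0],[0,0,0]]
    - [0,[0,0,0],[0,0,0]]
    - [0,[0,0,0],[0,0,0]]
    - [0,[0,0,0],[0,0,0]]
    - [0,[0,0,0],[0,0,0]]
    - [0,[0,0,0],[0,0,0]]
    - [0,[0,0,0],[0,0,0]]

```text
time_s: 15.68
tool_pos: [0.6059, 0.0315, 0.2315]
tool_rot: [-177.9, 1.1, 8.1]
force: [-1.8, 1.4, 0.9]
grip_width: 0.0083
```

```bash
python3 - <<'E'
from h import *
save('scene','s3');save('side','d3');save('wrist','w3')
t=np.radians(6.5);ex=np.array([np.cos(t),np.sin(t),0]);ey=np.array([-np.sin(t),np.cos(t),0]);o=np.array([.6005,.09,0])
f=lambda x,y,z:o+x*ex+y*ey+[0,0,z]
S=[(np.array([f(-.04,-.062,.12),f(.04,-.062,.12),f(.04,-.062,.196),f(-.04,-.062,.196),f(-.04,-.062,.12)]),(255,255,0))]
a=overlay('s3',S,(300,80,430,220),3,'a');b=overlay('d3',S,(180,100,310,240),3,'b')
cv2.imwrite('pics/c3.png',np.hstack([a,b]))
q=env.get_obs();print(q['qpos'].round(),q['tool_pos'],q['tool_rot'],q['force'])
E
```

```text
[-43.  18.  48.  89. -15.  81. -75.] [0.60588097 0.03145599 0.23147549] [-177.87271235    1.12592491    8.13897918] [-1.62079989  1.7806374   0.60371372]
```

View pics/c3.png

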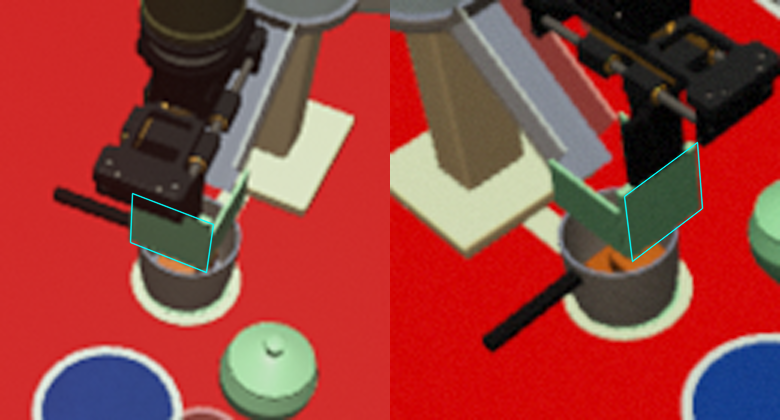

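The cap plate matches the fully-out outline, biscuits are visible in the cup, and the chute is empty. I'll pull once more firmly to confirm the stop.

servo_tool:
  plan:
    - [0,[0,1.2,0],[-0.8,0,0.4]]
    - [0,[0,1.2,0],[-0.8,0,0.4]]
    - [0,[0,1.5,0],[-0.4,0,0.4]]
    - [0,[0,1.5,0],[0,0,0]]

```text
time_s: 16.17
tool_pos: [0.6058, 0.0315, 0.2312]
tool_rot: [-175.5, 1.8, 9.5]
force: [-11.3, 23.5, 9.8]
grip_width: 0.0091
```

At the stop: 23 N with no movement. Now push it home.

servo_tool:
  plan:
    - [0,[0,0,0],[-0.8,-0.5,0.8]]
    - [0,[0,-0.8,0],[-0.4,-0.3,0.4]]
    - [0,[0,-0.8,0],[0,0,0]]
    - [0,[0,-0.8,0],[0,0,0]]
    - [0,[0,-0.8,0],[0,0,0]]
    - [0,[0,-0.8,0],[0,0,0]]
    - [0,[0,-0.8,0],[0,0,0]]
    - [0,[0,-0.8,0],[0,0,0]]
    - [0,[0,-0.8,0],[0,0,0]]
    - [0,[0,-0.8,0],[0,0,0]]
    - [0,[0,-0.8,0],[0,0,0]]
    - [0,[0,-0.8,0],[0,0,0]]

```text
time_s: 17.17
tool_pos: [0.6027, 0.0673, 0.2312]
tool_rot: [178.8, 2.2, 5.2]
force: [1.2, -6.9, 0.4]
grip_width: 0.0078
```

servo_tool:
  plan:
    - [0,[0,-0.9,0],[0.4,0.2,-0.2]]
    - [0,[0,-0.9,0],[0.4,0.2,-0.2]]
    - [0,[0,-0.9,0],[0.4,0.2,-0.2]]
    - [0,[0,-0.9,0],[0.4,0.2,-0.2]]
    - [0,[0,-0.9,0],[0.4,0.2,-0.2]]
    - [0,[0,-0.9,0],[0.4,0.2,-0.2]]
    - [0,[0,-0.9,0],[0.4,0.2,-0.2]]
    - [0,[0,-0.9,0],[0.4,0.2,-0.2]]
    - [0,[0,-0.9,0],[0.4,0.2,-0.2]]

```text
time_s: 17.92
tool_pos: [0.5998, 0.1067, 0.2312]
tool_rot: [179.7, 0.2, 4.8]
force: [1.9, -7.4, 1.3]
grip_width: 0.0081
```

servo_tool:
  plan:
    - [0,[0,-0.9,0],[0.3,0,-0.2]]
    - [0,[0,-0.9,0],[0.3,0,-0.2]]
    - [0,[0,-1.2,0],[0.3,0,-0.2]]
    - [0,[0,-1.5,0],[0.3,0,-0.2]]
    - [0,[0,-1.5,0],[0,0,0]]

```text
time_s: 18.33
tool_pos: [0.5995, 0.1106, 0.2311]
tool_rot: [176.9, 0.3, 3.1]
force: [-0.6, -22.7, 1.7]
grip_width: 0.0081
```

Home at 22.7 N with no further movement. Relax, release, rise.

servo_tool:
  plan:
    - [0,[0,0,0],[0,0,0]]
    - [0,[0,0,0],[0,0,0]]
    - [0.5,[0,0,0],[0,0,0]]
    - [0.5,[0,0,0],[0,0,0]]
    - [0.5,[0,0,0],[0,0,0]]
    - [0.5,[0,0,0],[0,0,0]]
    - [0.5,[0,0,0],[0,0,0]]
    - [0.5,[0,0,0],[0,0,0]]
    - [0.5,[0,0,0],[0,0,0]]
    - [0.5,[0,0,-1.5],[0.5,0,-0.5]]
    - [0.5,[0,0,-2],[0.5,0,-0.5]]
    - [0.5,[0,0,-2],[0.5,0,-0.5]]
    - [0.5,[0,0,-2],[0.5,0,-0.5]]
    - [0.5,[0,0,-1.5],[0.5,0,-0.5]]
    - [0.5,[0,0,0],[0,0,0]]

```text
time_s: 19.58
tool_pos: [0.5988, 0.1151, 0.3227]
tool_rot: [179.4, 0.6, 5.9]
force: [0.8, -0.6, 0.5]
grip_width: 0.0435
```

```bash
python3 - <<'E'
from h import *
o=env.get_obs(); print(o['qpos'].round(),o['grip_width'])
plan([(.55,.07,.32,6.5,4),(.494,.074,.31,7,4),(.494,.074,.12,7,8)],.5)
E
```

```text
[-52.  16.  48.  81. -11.  89. -89.] 0.04349873924094819
t 19.5833 [0.59883622 0.11505861 0.32273871] [179.41586982   0.56922497   5.88956081] [ 0.84910409 -0.61657382  0.45044375]
[[0.5, [-1.33, 0.99, 0.09], [0.15, 0.14, -0.15]], [0.5, [-1.33, 0.99, 0.09], [0.15, 0.14, -0.15]], [0.5, [-1.33, 0.99, 0.08], [0.15, 0.14, -0.15]], [0.5, [-1.34, 0.98, 0.07], [0.15, 0.14, -0.15]], [0.5, [-1.38, -0.26, 0.25], [-0.0, 0.0, -0.12]], [0.5, [-1.38, -0.26, 0.25], [-0.0, 0.0, -0.12]], [0.5, [-1.38, -0.26, 0.25], [-0.0, 0.0, -0.12]], [0.5, [-1.38, -0.27, 0.25], [-0.0, 0.0, -0.12]], [0.5, [-0.0, -0.0, 2.37], [0.0, 0.0, 0.0]], [0.5, [0.0, -0.0, 2.38], [0.0, 0.0, 0.0]], [0.5, [0.0, -0.0, 2.38], [0.0, 0.0, 0.0]], [0.5, [0.0, -0.0, 2.38], [0.0, 0.0, 0.0]], [0.5, [0.0, -0.0, 2.38], [0.0, 0.0, 0.0]], [0.5, [0.0, -0.0, 2.38], [0.0, 0.0, 0.0]], [0.5, [0.0, -0.0, 2.38], [0.0, 0.0, 0.0]], [0.5, [0.0, -0.0, 2.38], [0.0, 0.0, 0.0]]]
```

servo_tool:
  plan:
    - [0.5,[-1.3,1,0.1],[0.2,0.1,-0.1]]
    - [0.5,[-1.3,1,0.1],[0.2,0.1,-0.1]]
    - [0.5,[-1.3,1,0.1],[0.2,0.1,-0.1]]
    - [0.5,[-1.3,1,0.1],[0,0.1,-0.1]]
    - [0.5,[-1.4,-0.3,0.2],[0,0,-0.1]]
    - [0.5,[-1.4,-0.3,0.2],[0,0,-0.1]]
    - [0.5,[-1.4,-0.3,0.2],[0,0,-0.1]]
    - [0.5,[-1.4,-0.3,0.2],[0,0,-0.1]]
    - [0.5,[0,0,2.4],[0,0,0]]
    - [0.5,[0,0,2.4],[0,0,0]]
    - [0.5,[0,0,2.4],[0,0,0]]
    - [0.5,[0,0,2.4],[0,0,0]]
    - [0.5,[0,0,0],[0,0,0]]

```text
time_s: 20.67
tool_pos: [0.4864, 0.0738, 0.2018]
tool_rot: [179.9, 0.3, 6.8]
force: [0.2, -1.5, -0.5]
grip_width: 0.0436
```

```bash
python3 - <<'E'
from h import *
save('scene','s4');save('side','d4');save('wrist','w4')
t=np.radians(6.5);ex=np.array([np.cos(t),np.sin(t),0]);ey=np.array([-np.sin(t),np.cos(t),0]);o=np.array([.6005,.09,0])
f=lambda x,y,z:o+x*ex+y*ey+[0,0,z]
S=[(np.array([f(-.04,.018,.12),f(.04,.018,.12),f(.04,.018,.196),f(-.04,.018,.196),f(-.04,.018,.12)]),(255,255,0)),(circ(.5990,.089,.08,.052),(0,255,255)),(circ(.599,.089,0,.043),(0,255,255))]
a=overlay('s4',S,(300,80,430,220),3,'a');b=overlay('d4',S,(180,100,310,240),3,'b')
cv2.imwrite('pics/c4.png',np.vstack([np.hstack([a,b])]))
q=env.get_obs();print(q['tool_pos'],q['tool_rot'])
E
```

```text
[0.49014835 0.07447577 0.2071854 ] [-1.79995944e+02 -1.46843729e-01  6.75521935e+00]
```

View pics/c4.png

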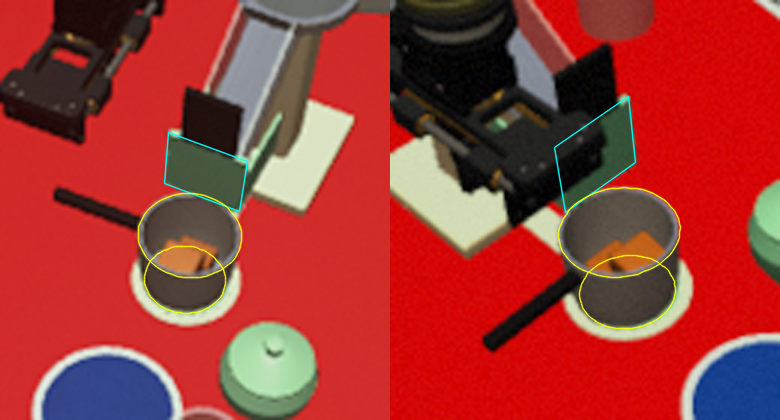

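View pics/w4.png

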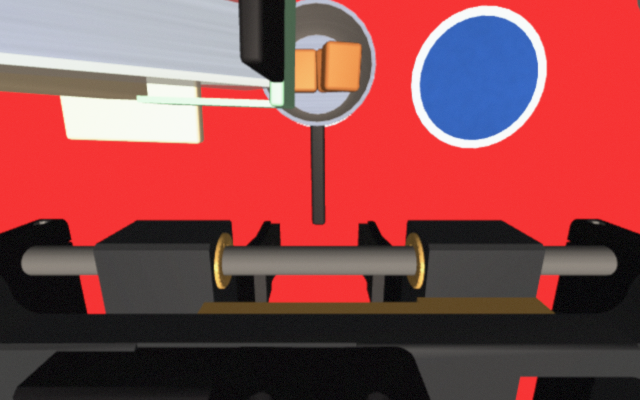

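The cap matches its home outline, the chute is empty, and biscuits lie in the cup (two visible, the third hidden by the cap). The handle runs (317,126) to (318,222) in the wrist view.

```bash
python3 - <<'E'
from h import *
C=load('w4'); a,b=pt((318,222),.068,*C),pt((317,127),.068,*C); d=(b-a)[:2];u=d/np.linalg.norm(d);y=np.degrees(np.arctan2(u[1],u[0]))
print(a,b,y,'axis',a[:2]+u*.152,'grip',a[:2]+u*.047)
g=a[:2]+u*.047
plan([(g[0],g[1],.048,y,8)],.5)
E
```

```text
[0.44963356 0.06985949 0.068     ] [0.54451585 0.08200036 0.068     ] 7.291785244426434 axis [0.60040428 0.08915169] grip [0.49625345 0.07582484]
t 20.8167 [0.49014835 0.07447577 0.2071854 ] [-1.79995944e+02 -1.46843729e-01  6.75521935e+00] [ 0.51863538 -0.38292493  0.01138581]
[[0.5, [0.07, -0.01, 1.99], [-0.0, -0.02, -0.07]], [0.5, [0.07, -0.01, 1.99], [-0.0, -0.02, -0.07]], [0.5, [0.07, -0.01, 1.99], [-0.0, -0.02, -0.07]], [0.5, [0.07, -0.01, 1.99], [-0.0, -0.02, -0.07]], [0.5, [0.08, -0.01, 1.99], [-0.0, -0.02, -0.07]], [0.5, [0.08, -0.01, 1.99], [-0.0, -0.02, -0.07]], [0.5, [0.08, -0.01, 1.99], [-0.0, -0.02, -0.07]], [0.5, [0.08, -0.01, 1.99], [-0.0, -0.02, -0.07]]]
```

servo_tool:
  plan:
    - [0.5,[0.1,0,2],[0,0,-0.1]]
    - [0.5,[0.1,0,2],[0,0,-0.1]]
    - [0.5,[0.1,0,2],[0,0,-0.1]]
    - [0.5,[0.1,0,2],[0,0,-0.1]]
    - [0.5,[0.1,0,2],[0,0,-0.1]]
    - [0.5,[0.1,0,2],[0,0,0]]
    - [0.5,[0.1,0,1.8],[0,0,0]]
    - [0.5,[0.1,0,1.5],[0,0,0]]
    - [0.5,[0,0,0],[0,0,0]]

```text
time_s: 21.57
tool_pos: [0.5171, 0.0823, 0.0662]
tool_rot: [-179.5, -2.0, 7.5]
force: [-0.6, -0.0, 1.0]
grip_width: 0.0435
```

servo_tool:
  plan:
    - [0.5,[-0.7,0.1,0],[0,-0.7,0]]
    - [0.5,[-0.7,0.1,0.6],[0,-0.7,0]]
    - [0.5,[-0.6,0.1,0.6],[0,-0.6,0]]
    - [0.5,[0,0,0.5],[0,0,0]]
    - [0.5,[0,0,0],[0,0,0]]

```text
time_s: 21.98
tool_pos: [0.5007, 0.078, 0.0533]
tool_rot: [-179.4, -0.3, 7.6]
force: [0.0, 0.3, -1.2]
grip_width: 0.0433
```

servo_tool:
  plan:
    - [0.5,[-0.2,0.1,0.4],[-0.3,0,0]]
    - [0.5,[0,0,0],[0,0,0]]
    - [0,[0,0,0],[0,0,0]]
    - [0,[0,0,0],[0,0,0]]
    - [0,[0,0,0],[0,0,0]]
    - [0,[0,0,0],[0,0,0]]
    - [0,[0,0,0],[0,0,0]]
    - [0,[0,0,0],[0,0,0]]
    - [0,[0,0,0],[0,0,0]]
    - [0,[0,0,0],[0,0,0]]
    - [0,[0,0,0],[0,0,0]]
  force: 25

```text
time_s: 22.9
tool_pos: [0.4996, 0.0769, 0.0501]
tool_rot: [-179.7, -0.4, 7.6]
force: [0.3, 0.3, -0.0]
grip_width: 0.0136
```

```bash
python3 - <<'E'
from h import *
o=env.get_obs();p=o['tool_pos'];y=np.radians(o['tool_rot'][2]);print(o['grip_width'],o['qpos'].round())
L=np.hypot(.6004-p[0],.0892-p[1]); yt=np.radians(8); tgt=np.array([.6147,-.089])-L*np.array([np.cos(yt),np.sin(yt)]); print('L',L,tgt)
plan([(tgt[0],tgt[1],p[2],8,20)],0)
E
```

```text
0.013586527110100957 [-54.  13.  47. 116. -11.  55. -84.]
L 0.1015321780161408 [ 0.51415593 -0.10313055]
t 22.9 [0.49961954 0.07686784 0.05005461] [-179.67706347   -0.42948597    7.5824358 ] [ 0.26837147  0.3084877  -0.02596446]
[[0, [-0.05, 0.9, -0.01], [-0.02, -0.02, -0.02]], [0, [-0.05, 0.9, -0.01], [-0.02, -0.02, -0.02]], [0, [-0.05, 0.9, -0.0], [-0.02, -0.02, -0.02]], [0, [-0.05, 0.9, -0.0], [-0.02, -0.02, -0.02]], [0, [-0.05, 0.9, -0.0], [-0.02, -0.02, -0.02]], [0, [-0.05, 0.9, -0.0], [-0.02, -0.02, -0.02]], [0, [-0.05, 0.9, -0.0], [-0.02, -0.02, -0.02]], [0, [-0.05, 0.9, -0.0], [-0.02, -0.02, -0.02]], [0, [-0.05, 0.9, -0.0], [-0.02, -0.02, -0.02]], [0, [-0.05, 0.9, -0.0], [-0.02, -0.02, -0.02]], [0, [-0.05, 0.9, -0.0], [-0.02, -0.02, -0.02]], [0, [-0.05, 0.9, -0.0], [-0.02, -0.02, -0.02]], [0, [-0.05, 0.9, -0.0], [-0.02, -0.02, -0.02]], [0, [-0.05, 0.9, -0.0], [-0.02, -0.02, -0.02]], [0, [-0.05, 0.9, -0.0], [-0.02, -0.02, -0.02]], [0, [-0.05, 0.9, -0.0], [-0.02, -0.02, -0.02]], [0, [-0.05, 0.9, -0.0], [-0.02, -0.02, -0.02]], [0, [-0.05, 0.9, -0.0], [-0.02, -0.02, -0.02]], [0, [-0.05, 0.9, -0.0], [-0.02, -0.02, -0.02]], [0, [-0.05, 0.9, -0.0], [-0.02, -0.02, -0.02]]]
```

servo_tool:
  plan:
    - [0,[0,0.5,0],[0,0,0]]
    - [0,[-0.1,0.9,0],[0,0,0]]
    - [0,[0,0.9,0],[0,0,0]]
    - [0,[-0.1,0.9,0],[0,0,0]]
    - [0,[0,0.9,0],[0,0,0]]
    - [0,[-0.1,0.9,0],[0,0,0]]
    - [0,[0,0.9,0],[0,0,0]]
    - [0,[-0.1,0.9,0],[0,0,0]]
    - [0,[0,0.9,0],[0,0,0]]
    - [0,[-0.1,0.9,0],[0,0,0]]
    - [0,[0,0.9,0],[0,0,0]]
    - [0,[-0.1,0.9,0],[0,0,0]]
    - [0,[0,0.9,0],[0,0,0]]
    - [0,[-0.1,0.9,0],[0,0,0]]
    - [0,[0,0.9,0],[0,0,0]]
    - [0,[-0.1,0.9,0],[0,0,0]]
    - [0,[0,0.9,0],[0,0,0]]
    - [0,[0,0.9,0],[0,0,0]]
    - [0,[0,0.5,0],[0,0,0]]
    - [0,[0,0,0],[0,0,0]]

```text
time_s: 24.57
tool_pos: [0.5159, -0.1008, 0.0498]
tool_rot: [-179.4, -0.6, 7.7]
force: [0.3, 2.3, 2.2]
grip_width: 0.0138
```

```bash
python3 - <<'E'
from h import *
o=env.get_obs()
plan([(.5142,-.1031,.0501,8,5)],0); print(o['grip_width'],o['qpos'].round())
E
```

```text
t 24.5667 [ 0.5158948  -0.10076861  0.049759  ] [-179.41002141   -0.56672731    7.73846447] [0.33402528 2.29568618 2.24985627]
[[0, [-0.04, 0.04, -0.01], [-0.12, -0.11, -0.05]], [0, [-0.04, 0.04, -0.01], [-0.12, -0.11, -0.05]], [0, [-0.04, 0.04, -0.01], [-0.12, -0.11, -0.05]], [0, [-0.04, 0.04, -0.01], [-0.12, -0.11, -0.05]], [0, [-0.04, 0.04, -0.01], [-0.12, -0.11, -0.05]]]
0.01384306172010865 [-36.  17.  51. 114. -16.  57. -60.]
```

Within 3 mm of target. Release and rise.

servo_tool:
  plan:
    - [0,[-0.1,0.2,0],[0,0,0]]
    - [0,[0,0,0],[0,0,0]]
    - [0.5,[0,0,0],[0,0,0]]
    - [0.5,[0,0,0],[0,0,0]]
    - [0.5,[0,0,0],[0,0,0]]
    - [0.5,[0,0,0],[0,0,0]]
    - [0.5,[0,0,0],[0,0,0]]
    - [0.5,[0,0,0],[0,0,0]]
    - [0.5,[0,0,0],[0,0,0]]
    - [0.5,[0,0,-1],[0,0,0]]
    - [0.5,[0,0,-2],[0,0,0]]
    - [0.5,[0,0,-3],[0,0,0]]
    - [0.5,[0,0,-3],[0,0,0]]
    - [0.5,[-1,0,-3],[0,0,0]]
    - [0.5,[-1,0,-3],[0,0,0]]
    - [0.5,[-1,0,-1],[0,0,0]]
    - [0.5,[0,0,0],[0,0,0]]
    - [0.5,[0,0,0],[0,0,0]]

```text
time_s: 26.07
tool_pos: [0.4811, -0.1131, 0.2192]
tool_rot: [-179.7, -0.4, 7.4]
force: [-0.8, 0.5, 0.0]
grip_width: 0.0433
```

```bash
python3 - <<'E'
from h import *
save('scene','s5');save('side','d5');save('wrist','w5')
t=np.radians(6.5);ex=np.array([np.cos(t),np.sin(t),0]);ey=np.array([-np.sin(t),np.cos(t),0]);o=np.array([.6005,.09,0])
f=lambda x,y,z:o+x*ex+y*ey+[0,0,z]
S=[(np.array([f(-.04,.018,.12),f(.04,.018,.12),f(.04,.018,.196),f(-.04,.018,.196),f(-.04,.018,.12)]),(255,255,0)),(circ(.6147,-.089,.08,.052),(0,255,255)),(circ(.6147,-.089,0,.075),(255,0,255))]
a=overlay('s5',S,(290,80,420,290),2,'a');b=overlay('d5',S,(190,80,420,290),2,'b')
w=cv2.imread('pics/w5.png')[0:210,230:530]
c=np.hstack([a,b]); w=cv2.copyMakeBorder(w,0,420-210,0,0,0); c=np.hstack([c,w])[:,:1020]
c=cv2.resize(c,None,fx=.78,fy=.78,interpolation=3); cv2.imwrite('pics/c5.png',c);print(c.shape)
E
```

```text
(328, 796, 3)
```

View pics/c5.png

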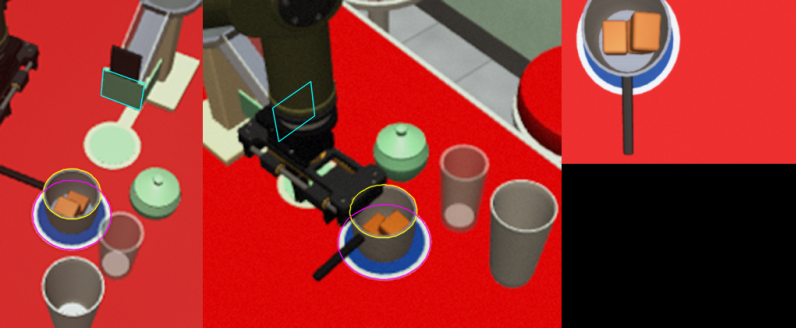

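The cup is centred on the mat and the cap is home. Two biscuit tops are visible; I'll check for the third beneath the higher one with a zoom.

```bash
python3 - <<'E'
import cv2,numpy as np
f=lambda n,x,y,w,h:cv2.resize(cv2.imread(f'pics/{n}.png')[y:y+h,x:x+w],(390,290),interpolation=cv2.INTER_CUBIC)
c=np.vstack([np.hstack([f('s5',305,180,67,50),f('d5',280,190,67,50)]),np.hstack([f('w5',228,0,134,100),f('s5',350,60,80,60)])])
cv2.imwrite('pics/c6.png',c)
E
```

```text
(no output)
```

View pics/c6.png

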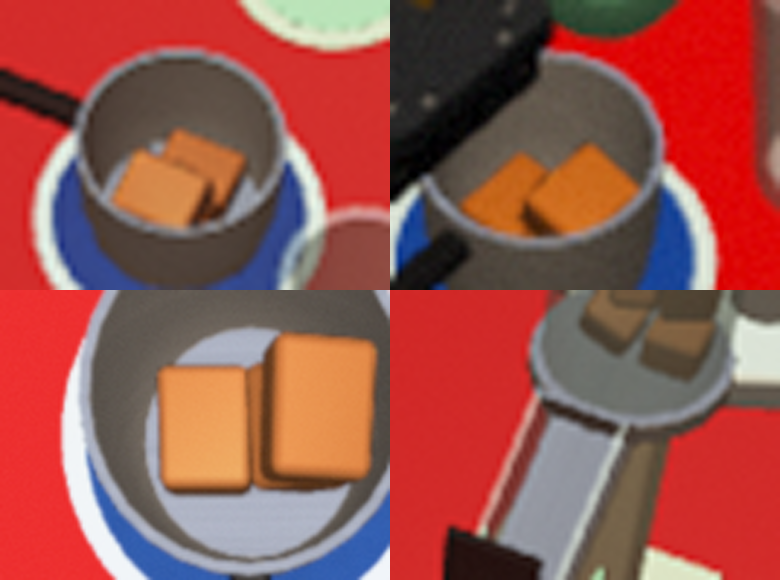

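The wrist zoom shows all three: left, right on top, and the third's edge beneath the right one. The chute is empty, so I'm handing in.

```bash
python3 -c "
from h import *
o=env.get_obs();print(o['time_s'],o['force'],abs(o['joint_velocities']).max());print(env.sign_off())"
```

```text
26.2167 [-0.80414367  0.03137193 -0.26174397] 1.0529789209366205
the job is handed in; nothing more can be done
None
```

I carried out the whole job in the order asked and handed it in at 26.2 s, inside the 72 s limit. The sign-off reports no verdict.

- **Fetching the serving:** I slid the dipper to within about 4 mm of the ring centre. I then pulled the cap out until it stopped moving at about 23 N and its outline matched fully out.
- **Closing and serving:** I pressed the cap back until it stopped at about 23 N and matched its home outline. After that I slid the filled cup onto the mat and let go, with the gripper about 17 cm above where it had gripped.

**Last checks:**
- The cup stands upright, centred on the mat to within a few millimetres.
- The cap is home and the chute is empty.
- Two biscuits are plainly visible in the cup. The third shows only as an edge beneath the right-hand one.
- The gripper came near none of the bystanders. The tumbler, mixing cup and sugar bowl look unmoved in the last pictures. The spoon was outside those crops, so I didn't check it again at the end.

No check failed. One rough reading of the rim was about 12 mm off the predicted cup position, but an overlay on both camera views confirmed the prediction.

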